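Loosen the left-hand disc nut of the foot grinder

ROBOT

A 6-joint arm with a two-finger parallel gripper is mounted at the origin on a cart in front of the work surface, level with it; the furniture and walls round the work are solid. World frame = base frame: x ahead of the robot, y to its left, z up, the work surface at z = 0. Lengths are in mm, angles in rad, forces in N, time in s.
With the tool pointing down it reaches from about 300 to 825 mm from the base axis. Payload 5.4 kg.
Tool frame: the origin (TCP) lies midway between the tips of the shut fingers; the grasp point (between the pads) lies 19 mm behind it; z points along the fingers, y is the line along which they close (so a half turn about z gives the same grasp; the last joint's range is limited). The gripper opens to 92 mm and grips with 3 to 60 N. Pads are 20 mm wide; open, the fingers measure 128 mm over their backs; the gripper's body (75 mm by 189 mm) begins 69 mm behind the grasp point.
Start: joints at [-1.418, 0.158, 1.597, -0, 1.386, -0.21], TCP at [204.039, -537.563, 214.601] pointing down, gripper open.
Joint ranges: [-2.91, 2.91], [-0.94, 2.29], [0.18, 2.7], [-1.29, 4.43], [0.17, 2.64], [-3, 3]. Speed limits (rad/s): [2.57, 2.57, 3.14, 3.14, 3.14, 3.14].

INTERFACE

Orientations are given as a rotation vector (axis times angle).
In Python, from cell import robot gives the robot as it stands.
- The arm moves only by the tool carry_out, never from a script. Its argument "rows" is a list of rows, each a list of 2 entries, a list of its own where there are three numbers: the shift along the tool's x, y, z in mm, then the turn, a rotation vector about the tool's x, y, z in rad. A call has 1 to 12 rows; each row shifts and turns the commanded pose from where the row before left it, along the tool's axes as they then stand; what a row does not reach is not made up. A row lasts 1/10 s, in which the tool goes at most 50 mm and 8.59 degrees, less where a joint would pass 70% of its speed; a pose out of reach is approached as far as the arm can. A call is refused whole if a number of a shift passes 50 or a number of a turn 0.15, either way. A call with a gripper value outside its range is refused whole. "gripper" is the finger opening in mm, from 0 to 91.9, set as the call begins (left out, the last holds). The fingers move at their own pace and stop on an object; "newtons" is the grip in N (left out, the last holds). Time passes only in rows, so rows that do not move let the fingers close. It gives the time, the measured TCP pose, the force, the opening and the grip force at its end, in the units of the state.
- robot.read_state(): the state, without advancing time (a new reading comes with each control period).
- robot.read_camera(name): name is "side" or "top"; returns a dict with "pixels" (400x640x3 uint8, red, green, blue), "fx", "fy", "cx", "cy" (pixels), "camera_from_world" (4x4, takes a point from world to camera coordinates). Camera axes: x right, y down, z forward; pixel columns grow to the right and rows downward; lengths in mm; the calibration is good to about 2 mm. A picture is of the moment at which its call begins. There is no depth.
- robot.finish_job(): hands the job in; it is judged then, once.
The state is a dict: "t": time; "joint_pos": joint angles; "qvel": joint speeds; "joint_efforts": joint torques, N m; "tool_pos": TCP position; "eef_rot": TCP orientation; "contact_force": force on the tool from outside, world axes, zero at the start; "wrist_torque": the same for the moment, N m; "finger_gap": opening from 0.0 (shut) to 1.0 (fully open); "grip_force": force on a finger pad.
Only numpy, scipy, OpenCV 4.12 (cv2) and the standard library are available. Lean on these libraries where they do the work, as an engineer would, in place of code of your own. Each camera call takes 0.05 s, during which the arm holds its last target. There are 200 camera calls.

TASK

The disc held by the red T-bar nut is worn and has to come off next. That nut has a left-hand thread and the spindle is already locked: loosen it by at least 70 degrees, about a fifth of a turn, never tightening it, then let go and draw clear. Leave the black nut on the other grinder as it is.

Things in the scene. Friction and masses are not known exactly. Their poses are not given: they have to be found in the camera images.
- red_nut (a joint): red T-bar nut on the upright locked spindle of one of two alike round grey bench grinders, left-hand thread. Value in rad: starts between 0 and 0.1 (snug), grows as the nut turns clockwise seen from above (loosening), falls anticlockwise (tightening, stop at -0.4). Turns to 2.6 against an even drag of about 0.07 N m, stays where left, does not rise or come off.
- red_nut_grip (a point): centre of the red nut's bar, on the spindle axis, 115 mm above the bench, 45 mm above the blue 110 mm disc. The level bar is 66 mm long (this point's x axis), 14 mm wide (its y axis, flat upright sides to pinch) and 20 mm high; z up. Below it a 13 mm thick neck, and from 32 mm below this point a hub 32 mm across. These axes turn with the nut.
- black_nut (a joint): the same nut in black on the other grinder, ordinary right-hand thread, to be left alone. Value in rad: starts at 0, grows anticlockwise seen from above (loosening).
- black_nut_grip (a point): centre of the black nut's bar, same sizes and axes as the red one. Both grinders are 140 mm across and fixed to the bench.
Mind the look-alikes: they are no part of the job. Leave any orange look-alike of the part that bears black_nut alone.

How it is judged (in metres and radians):
At the end, for the whole second after the job is handed in: the red nut stands loosened to a joint value above 1.15 rad (clockwise from above) and at rest; the black nut is within 0.2 rad of its start (value of joint red_nut above 1.15 rad and velocity of joint red_nut between -0.05 and 0.05 rad/s and value of joint black_nut between -0.2 and 0.2 rad); the robot touches nothing.
It fails at once if the red nut is tightened past -0.25 rad (14 degrees or more anticlockwise) (value of joint red_nut below -0.25 rad).
It fails at once if the black nut is turned by more than 0.2 rad (value of joint black_nut above 0.2 rad or value of joint black_nut below -0.2 rad).
It also fails if it takes over 29 s, if anything falls off the work surface, if the arm or the gripper's body presses on something with over 40 N, if the wrist force passes 120 N, or if a joint passes its speed limit or range.

## Working session

There is one attempt and no reset: what is moved stays moved. The work goes in short steps, Python scripts to look and compute and a tool call to move; the robot and the scene stay as the last step left them, time stands still between calls to the robot, and variables do not carry over. Pictures are saved under pics/ and viewed, at most 10 in all, crops included, and the job is handed in when it is done.

Besides the shell and the picture viewer there is one more tool, called as a command line: name --argument value ..., lists and objects as JSON in quotes. carry_out: Moves the arm, as the interface text tells. Its arguments: {"type":"object","properties":{"rows":{"type":"array","items":{"type":"array"}},"gripper":{"type":"number"},"newtons":{"type":"number"}},"required":["rows"]}

```bash
mkdir -p pics; python3 - <<'E'
from cell import robot
import cv2,numpy as np
for n in("top","side"):
    c=robot.read_camera(n);cv2.imwrite(f"pics/{n}0.png",c["pixels"][:,:,::-1])
    print(n,c["fx"],c["fy"],c["cx"],c["cy"],np.round(c["camera_from_world"],4).tolist())
print(robot.read_state())
E
```

```text
top 415.60672185266554 415.60672185266554 317.4219189986309 200.19419112467605 [[-0.0016, -1.0, 0.0002, 11.3905], [-0.9788, 0.0015, -0.2049, 540.8447], [0.2049, -0.0006, -0.9788, 939.1014], [0.0, 0.0, 0.0, 1.0]]
side 519.9498892862727 519.9498892862727 322.4243822525156 196.20443113079907 [[-0.8621, -0.5066, -0.0132, 452.0068], [-0.3404, 0.5982, -0.7255, 225.2613], [0.3754, -0.6209, -0.6881, 1096.5699], [0.0, 0.0, 0.0, 1.0]]
{'t': 0.1, 'joint_pos': array([-1.41805684e+00,  1.59014761e-01,  1.59807063e+00, -3.43024604e-05,
        1.38619892e+00, -2.10132491e-01]), 'qvel': array([ 2.39112887e-04,  5.61734382e-04, -2.32161295e-03,  1.63462343e-03,
        7.71600685e-05,  1.22411629e-03]), 'joint_efforts': array([ 1.72554110e-05, -3.86503673e+01, -3.22961175e+01,  7.02305557e-02,
        3.39030731e-02, -6.06755043e-05]), 'tool_pos': array([ 203.96833154, -537.01335489,  213.71910179]), 'eef_rot': array([-3.08835933e+00, -5.66580284e-01, -2.32942912e-05]), 'contact_force': array([ 1.01614173, -0.25230467,  0.74858459]), 'wrist_torque': array([0.02955333, 0.0422662 , 0.02539084]), 'grip_force': 0.0, 'finger_gap': 1.0011378830427047}
```

View pics/top0.png

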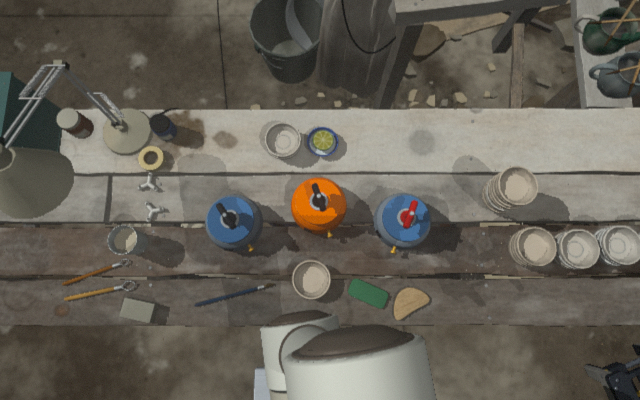

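View pics/side0.png

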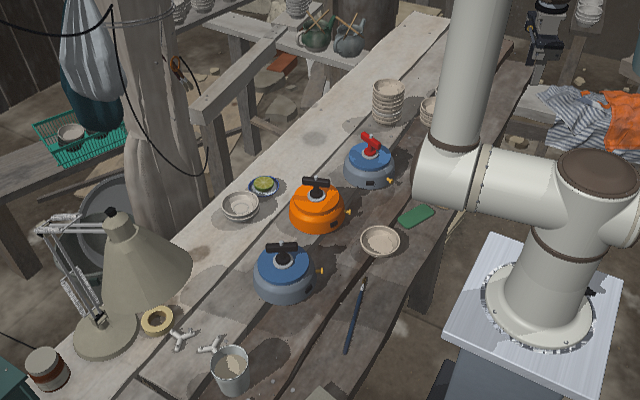

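The top view shows the red nut at about (408,213), the orange look-alike at (319,200) and the black nut at (229,217). In the side view the red nut is at (370,143), with clear space above it.

```bash
cat >h.py <<'E'
from cell import robot
import cv2,numpy as np
def look(n,box):
    c=robot.read_camera(n);p=c["pixels"].astype(int)
    m=((p[...,0]>90)&(p[...,1]<.4*p[...,0])&(p[...,2]<.45*p[...,0])).astype(np.uint8)
    k=np.zeros_like(m);x0,y0,x1,y1=box;k[y0:y1,x0:x1]=m[y0:y1,x0:x1]
    return c,k
def proj(c,P):
    q=c["camera_from_world"]@np.append(P,1);return np.array([c["fx"]*q[0]/q[2]+c["cx"],c["fy"]*q[1]/q[2]+c["cy"]])
def plane(c,uv,z):
    T=c["camera_from_world"];R=T[:3,:3];o=-R.T@T[:3,3]
    d=R.T@np.array([(uv[0]-c["cx"])/c["fx"],(uv[1]-c["cy"])/c["fy"],1]);return o+d*(z-o[2])/d[2]
def P34(c):
    return np.array([[c["fx"],0,c["cx"]],[0,c["fy"],c["cy"]],[0,0,1]])@c["camera_from_world"][:3]
E
python3 - <<'E'
from h import *
a,ma=look("top",(370,180,450,250));b,mb=look("side",(340,120,400,165))
for c,m,n in((a,ma,"t"),(b,mb,"s")):
    cn=max(cv2.findContours(m,0,1)[0],key=cv2.contourArea);r=cv2.minAreaRect(cn);print(n,m.sum(),r,cv2.boxPoints(r).round(1).tolist())
    f=np.argwhere(m);print(f.min(0),f.max(0))
ca=a["pixels"][185:245,375:440,::-1];cb=b["pixels"][120:180,340:405,::-1]
o=np.hstack([ca,cb]);o=cv2.resize(o,None,fx=6,fy=6,interpolation=0)
cv2.imwrite("pics/c.png",o)
E
```

```text
t 192 ((407.4000244140625, 212.80001831054688), (11.384199142456055, 27.828041076660156), 18.434946060180664) [[397.6000061035156, 224.1999969482422], [406.3999938964844, 197.8000030517578], [417.20001220703125, 201.39999389648438], [408.3999938964844, 227.8000030517578]]
[201 401] [227 416]
s 222 ((366.9405517578125, 143.95677185058594), (22.497568130493164, 17.35106658935547), 36.02737045288086) [[352.70001220703125, 144.39999389648438], [362.8999938964844, 130.3000030517578], [381.1000061035156, 143.60000610351562], [370.8999938964844, 157.60000610351562]]
[132 361] [155 380]
```

View pics/c.png

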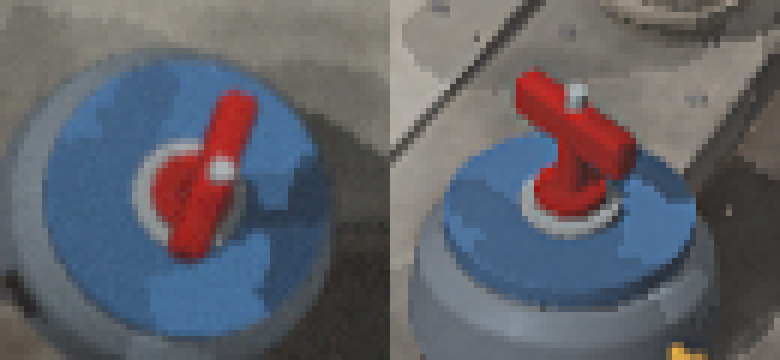

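The crop shows the bar clearly in both views. The light spindle tip on the axis is at crop (223,168) in the top view and (576,95) in the side view. I'll triangulate that tip and the bar ends.

```bash
python3 - <<'E'
from h import *
a,_=look("top",(0,0,1,1));b,_=look("side",(0,0,1,1))
T=lambda x,y:np.array([375+x/6-.5,185+y/6-.5]);S=lambda x,y:np.array([340+(x-390)/6-.5,120+y/6-.5])
pts={"pin":(T(223,168),S(576,95)),"far":(T(238,97),S(528,82)),"near":(T(188,250),S(627,152))}
r={}
for k,(u,v) in pts.items():
    X=cv2.triangulatePoints(P34(a),P34(b),u,v)[:,0];X=X[:3]/X[3];r[k]=X
    print(k,X.round(1),"err",(proj(a,X)-u).round(1),(proj(b,X)-v).round(1),"top@125",plane(a,u,125).round(1))
d=r["far"]-r["near"];print(np.degrees(np.arctan2(d[1],d[0])),np.linalg.norm(d))
# disc centre check: blue ellipse in each view
for c,box,z in((a,(375,185,440,245),70),(b,(340,135,400,172),70)):
    x0,y0,x1,y1=box;p=c["pixels"][y0:y1,x0:x1].astype(int)
    m=((p[...,2]>p[...,0]*1.35)&(p[...,2]>70)).astype(np.uint8)
    cn=max(cv2.findContours(m,0,1)[0],key=cv2.contourArea);e=cv2.fitEllipse(cv2.convexHull(cn));print(e,plane(c,np.array(e[0])+[x0,y0],z).round(1))
E
```

```text
pin [ 497.4 -197.4  127.2] err [0.1 0.2] [-0.1 -0. ] top@125 [ 498.3 -197.8  125. ]
far [ 525.1 -206.7  118. ] err [0.2 0.6] [-0.3 -0.1] top@125 [ 525.  -204.6  125. ]
near [ 467.8 -185.9  116.1] err [0.2 0.6] [-0.4 -0.1] top@125 [ 467.8 -183.5  125. ]
-19.983746162298964 61.065163452024464
((30.43743896484375, 32.81703567504883), (46.037322998046875, 47.797061920166016), 125.93822479248047) [ 495.5 -195.3   70. ]
((29.14067268371582, 21.160526275634766), (29.419330596923828, 42.30015563964844), 91.63876342773438) [ 491.7 -185.4   70. ]
```

carry_out --rows '[[[33,-18,0],[0,0,0]],[[33,-18,0],[0,0,0]],[[33,-18,0],[0,0,0]],[[33,-18,0],[0,0,0]],[[33,-18,0],[0,0,0]],[[33,-18,0],[0,0,0]],[[33,-18,0],[0,0,0]],[[33,-18,0],[0,0,0]],[[33,-18,0],[0,0,0]],[[33,-18,0],[0,0,0]],[[33,-18,0],[0,0,0]],[[31,-16,0],[0,0,0]]]' --gripper 70 --newtons 30

```text
t: 1.5
tool_pos: [497.3, -196.1, 214.7]
eef_rot: [3.09, 0.567, 0.0]
contact_force: [0.8, -0.5, -0.4]
finger_gap: 0.762
grip_force: 0.0
```

carry_out --rows '[[[0,0,0],[0,0,-0.14]],[[0,0,0],[0,0,-0.14]],[[0,0,0],[0,0,-0.14]],[[0,0,0],[0,0,-0.14]],[[0,0,0],[0,0,-0.14]],[[0,0,0],[0,0,-0.14]],[[0,0,0],[0,0,-0.14]],[[0,0,0],[0,0,-0.14]],[[0,0,0],[0,0,-0.14]],[[0,0,0],[0,0,-0.14]],[[0,0,0],[0,0,-0.14]],[[0,0,0],[0,0,-0.14]]]'

```text
t: 2.7
tool_pos: [496.4, -197.6, 214.5]
eef_rot: [-1.633, -2.684, -0.0]
contact_force: [-0.5, -0.4, 0.1]
finger_gap: 0.756
grip_force: 0.0
```

carry_out --rows '[[[0,0,0],[0,0,-0.14]],[[0,0,0],[0,0,-0.14]],[[0,0,0],[0,0,-0.14]],[[0,0,0],[0,0,-0.14]],[[0,0,0],[0,0,-0.14]],[[0,0,0],[0,0,0]],[[0,0,0],[0,0,0]]]'

```text
t: 3.4
tool_pos: [496.4, -197.6, 214.6]
eef_rot: [-0.627, -3.078, -0.0]
contact_force: [0.3, -0.6, -0.5]
finger_gap: 0.762
grip_force: 0.0
```

```bash
cat >st.py <<'E'
from h import *
from scipy.spatial.transform import Rotation as R
s=robot.read_state();r=R.from_rotvec(s["eef_rot"]).as_matrix()
print(s["t"],s["tool_pos"].round(1),"yaw_x",np.degrees(np.arctan2(r[1,0],r[0,0])).round(1),"j",s["joint_pos"].round(2),s["contact_force"].round(1),s["wrist_torque"].round(2),s["finger_gap"],s["grip_force"])
g=np.array([497,-196.8,98])-s["tool_pos"];print("tool shift to grasp",(r.T@g).round(1))
E
python3 st.py; python3 - <<'E'
from h import *
o=np.hstack([robot.read_camera("top")["pixels"][120:320,220:540],robot.read_camera("side")["pixels"][40:240,220:540]])[:,:,::-1]
cv2.imwrite("pics/d.png",cv2.resize(o,(800,250)))
E
```

```text
3.4 [ 496.4 -197.6  214.6] yaw_x 157.0 j [-0.61  0.05  1.71  0.    1.38 -1.77] [ 0.3 -0.6 -0.5] [-0.   -0.17  0.01] 0.7620500842237939 0.0
tool shift to grasp [ -0.2   1.  116.6]
```

View pics/d.png

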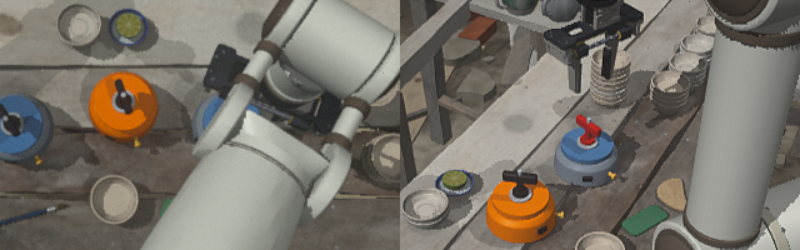

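The gripper is above the red nut with its fingers on either side of the bar (side-view inset around (590,130)), and the nut hasn't moved. I'll go down and grip.

carry_out --rows '[[[0,1,25],[0,0,0]],[[0,0,25],[0,0,0]],[[0,0,20],[0,0,0]],[[0,0,17],[0,0,0]],[[0,0,15],[0,0,0]],[[0,0,10],[0,0,0]],[[0,0,5],[0,0,0]],[[0,0,0],[0,0,0]],[[0,0,0],[0,0,0]]]'

```text
t: 4.4
tool_pos: [497.3, -197.0, 98.3]
eef_rot: [0.623, 3.078, -0.001]
contact_force: [0.1, 0.4, -0.6]
finger_gap: 0.76
grip_force: 0.0
```

carry_out --rows '[[[0,0,0],[0,0,0]],[[0,0,0],[0,0,0]],[[0,0,0],[0,0,0]],[[0,0,0],[0,0,0]],[[0,0,0],[0,0,0]],[[0,0,0],[0,0,0]],[[0,0,0],[0,0,0]],[[0,0,0],[0,0,0]],[[0,0,0],[0,0,0]],[[0,0,0],[0,0,0]]]' --gripper 5 --newtons 30

```text
t: 5.4
tool_pos: [496.8, -196.8, 97.6]
eef_rot: [-0.622, -3.079, 0.0]
contact_force: [-1.2, -0.9, -0.5]
finger_gap: 0.148
grip_force: 29.9
```

```bash
python3 st.py
```

```text
5.4 [ 496.8 -196.8   97.6] yaw_x 157.2 j [-0.6   0.18  1.82 -0.    1.14 -1.78] [-1.2 -0.9 -0.5] [-0.06 -0.13  0.06] 0.1478508078256339 29.91136282682419
tool shift to grasp [-0.2  0.1 -0.4]
```

Gripped: the opening is 13.6 mm against the 14 mm bar. Next I turn clockwise from above, which is +z of the downward-pointing tool.

carry_out --rows '[[[0,0,0],[0,0,0.1]],[[0,0,0],[0,0,0.1]],[[0,0,0],[0,0,0.1]],[[0,0,0],[0,0,0]]]'

```text
t: 5.8
tool_pos: [496.6, -197.2, 97.6]
eef_rot: [-1.076, -2.951, 0.001]
contact_force: [-2.1, -2.6, 0.2]
finger_gap: 0.148
grip_force: 29.9
```

```bash
python3 st.py
```

```text
5.8 [ 496.6 -197.2   97.6] yaw_x 139.9 j [-0.6   0.18  1.82 -0.    1.14 -1.47] [-2.1 -2.6  0.2] [-0.34  0.12 -0.05] 0.14780746149166085 29.944566786289215
tool shift to grasp [-0.1  0.5 -0.4]
```

Forces are low and the yaw is going clockwise, so I'll carry on.

carry_out --rows '[[[0,0,0],[0,0,0.1]],[[0,0,0],[0,0,0.1]],[[0,0,0],[0,0,0.1]],[[0,0,0],[0,0,0.1]],[[0,0,0],[0,0,0.1]],[[0,0,0],[0,0,0.1]],[[0,0,0],[0,0,0.1]],[[0,0,0],[0,0,0.1]],[[0,0,0],[0,0,0.1]],[[0,0,0],[0,0,0.1]],[[0,0,0],[0,0,0.1]],[[0,0,0],[0,0,0.1]]]'

```text
t: 7.0
tool_pos: [495.1, -197.6, 97.5]
eef_rot: [-2.554, -1.827, 0.006]
contact_force: [-8.1, -3.2, 3.4]
finger_gap: 0.148
grip_force: 29.9
```

carry_out --rows '[[[0,0,0],[0,0,0]],[[0,0,0],[0,0,0]],[[0,0,0],[0,0,0]]]'

```text
t: 7.3
tool_pos: [495.1, -197.6, 97.6]
eef_rot: [-2.551, -1.832, 0.006]
contact_force: [-6.7, -4.1, 3.3]
finger_gap: 0.149
grip_force: 29.9
```

```bash
python3 st.py
```

```text
7.3 [ 495.1 -197.6   97.6] yaw_x 71.4 j [-0.6   0.18  1.82 -0.    1.15 -0.28] [-6.7 -4.1  3.3] [-0.66  1.11 -0.09] 0.14943312050017662 29.942127764225006
tool shift to grasp [ 1.3  1.5 -0.4]
```

carry_out --rows '[[[0,0,0],[0,0,0]],[[0,0,0],[0,0,0]],[[0,0,0],[0,0,0]],[[0,0,0],[0,0,0]],[[0,0,0],[0,0,0]],[[0,0,0],[0,0,0]],[[0,0,0],[0,0,0]],[[0,0,0],[0,0,0]]]' --gripper 70

```text
t: 8.1
tool_pos: [496.9, -196.7, 97.6]
eef_rot: [2.554, 1.829, 0.0]
contact_force: [-0.4, -0.7, -0.0]
finger_gap: 0.758
grip_force: 0.0
```

carry_out --rows '[[[0,0,-10],[0,0,0]],[[0,0,-20],[0,0,0]],[[0,0,-30],[0,0,0]],[[0,0,-30],[0,0,0]],[[0,0,-30],[0,0,0]],[[0,0,-20],[0,0,0]],[[0,0,0],[0,0,0]],[[0,0,0],[0,0,0]]]'

```text
t: 8.9
tool_pos: [496.8, -196.7, 237.6]
eef_rot: [2.554, 1.829, 0.0]
contact_force: [0.2, -0.4, -0.4]
finger_gap: 0.758
grip_force: 0.0
```

```bash
python3 st.py; python3 - <<'E'
from h import *
c=robot.read_camera("side");cv2.imwrite("pics/e.png",cv2.resize(c["pixels"][20:280,230:430,::-1],None,fx=2.2,fy=2.2))
E
```

```text
8.9 [ 496.8 -196.7  237.6] yaw_x 71.2 j [-0.6   0.04  1.68 -0.    1.42 -0.28] [ 0.2 -0.4 -0.4] [-0.01 -0.12  0.03] 0.7582676322377392 0.0
tool shift to grasp [  0.    0.2 139.6]
```

View pics/e.png

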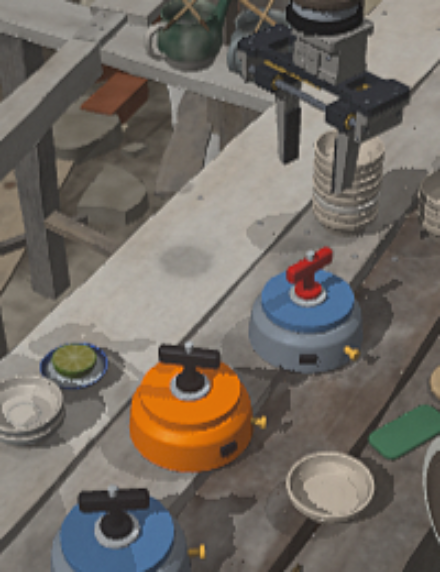

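The picture shows the gripper well clear and the red bar turned, with its ends at about crop (291,272) and (329,254). The black nut is unmoved. I'll check the angle by casting those ends onto the bar's height, and hand in if it agrees.

```bash
python3 - <<'E'
from h import *
c=robot.read_camera("side")
A,B=[plane(c,np.array([230+x/2.2,20+y/2.2]),118) for x,y in((291,272),(329,254))]
d=B-A;ang=np.degrees(np.arctan2(d[1],d[0]))%180;print(A.round(),B.round(),ang)
turn=(-20-ang)%180;print("turned cw",turn)
if 75<turn<100: print(robot.finish_job())
E
```

```text
[ 505. -168.  118.] [ 482. -220.  118.] 66.30134564967629
turned cw 93.69865435032371
the job is handed in; nothing more can be done
None
```

The red nut is loosened by about 85 degrees clockwise, more than the 70 needed; I let go, drew the gripper clear, left the black nut untouched, and handed the job in after about 9 s of the 29 s allowed.

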